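# Put the small china right on the pass

### The job

Two set trays are waiting on the kitchen pass with the wrong small china. Put the small one-well sauce dish on the rubber pad of the tray with the lidded noodle bowl and the two-well sauce dish on the rubber pad of the tray with the bamboo steamer, each upright, lengthwise and in the middle of the pad, and return the flat relish plate to the top of the pile of matching plates, cut corners matched so that its foot nests in the plate below. The bare counter in front is free for setting a piece aside; set the china down rather than dropping it, and leave the salt shaker and the ramekin standing where they are.

Things in the scene. Friction and masses are not known exactly. Their poses are not given: they have to be found in the camera images.
- noodle_tray: Fixed dark wooden tray, 315 x 175 mm, rim 12 mm high, with a lidded round noodle bowl (130 mm wide, 93 mm high) centred 152 mm from the origin along +x. Nearer the robot lies a black rubber pad, 150 mm (x) x 80 mm (y), its top 6 mm above the counter. Origin: on the counter under the pad's middle; tray from x = -90 to +225 mm; z up, +x roughly away from the robot.
- steamer_tray: Fixed dark wooden tray with rim and rubber pad just like the noodle tray's (pad 150 x 80 mm, top 6 mm above the counter), but carrying a round bamboo steamer (133 mm wide, 105 mm high with its loop handle) centred 152 mm from the origin along +x. Origin: on the counter under the pad's middle; same axes.
- plate_pile: Fixed pile of three white cut-corner plates like the relish plate, 150 mm (x) x 60 mm (y), nested 12 mm apart. Origin: on the counter under its middle. A pepper mill and a sauce bottle (to 172 mm tall) stand 140 to 190 mm behind it. The top plate's floor is 34 mm, its rim 42 mm above the counter; open 142 x 52 mm inside the rim. A plate nested on top has its origin 36 mm above the counter.
- one_well_dish: Loose white china sauce dish, cut corners, one well: 76 mm long (x), 46 mm wide (y), 30 mm high, walls 3.5 mm, upright sides from 4 mm up, foot 66 x 36 mm. About 110 g. Origin at the centre of its underside, z up. At the start it stands in the pile's top plate, whose 60 mm wide rim hides its lowest 8 mm: fingertips must stay above that.
- two_well_dish: Loose white china sauce dish, cut corners, two wells in line parted by a cross wall: 116 mm long (x), 46 mm wide (y), 30 mm high, walls 3.5 mm, upright sides from 4 mm up, foot 106 x 36 mm. About 160 g. Origin at the centre of its underside, z up. At the start it stands on the noodle tray's pad.
- relish_plate: Loose flat white china plate, four cut corners: 150 mm long (x), 60 wide (y), 18 high, about 180 g. Foot 132 x 42 mm, 6 mm high; above it upright sides (6 to 18 mm up: grip there, as lower fingertips would hit the equally wide pile). Nested, the foot has 5 mm play and the flange rests on the rim below. Origin: centre of underside, z up. Starts on the steamer tray's pad.
- salt_shaker: Bystander: small steel salt shaker with a domed top, 44 mm across, 70 mm tall, standing on the counter in one of the two gaps between the stations (trays, pile); a small egg timer, 48 mm across and 45 mm tall, stands in the other gap. The counter nearer the robot is bare but for the ramekin. Origin at the centre of its underside.
- ramekin: Bystander: white china ramekin, 68 mm across, 40 mm high, standing on the counter in front of the trays and the pile. Origin at the centre of its underside.
Things that resemble listed ones, but are neither listed nor needed, are in the scene too. Leave any blue look-alike of the relish_plate alone.

How it is judged:
By the outcome, as a careful person would: the job done as asked, in the order asked, and still so for the second after the job is handed in, with the robot touching nothing.
It also fails if it takes over 109 s, if anything falls off the work surface, if the arm or the gripper's body presses on something with over 40 N, if the wrist force passes 120 N, or if a joint passes its speed limit or range.

### The arm

A 6-joint arm with a two-finger parallel gripper is mounted at the origin on the work surface. World frame = base frame: x ahead of the robot, y to its left, z up, the work surface at z = 0. Lengths are in m, angles in rad, forces in N, time in s.
With the tool pointing down it reaches from about 0.25 to 0.775 m from the base axis. Payload 4 kg.
Tool frame: the origin (TCP) lies midway between the tips of the shut fingers; the grasp point (between the pads) lies 19 mm behind it (robot.hold_point_z is the distance from the TCP to the grasp point, in m); z points along the fingers, y is the line along which they close (so a half turn about z gives the same grasp; the last joint's range is limited). The gripper opens to 94 mm and grips with 3 to 60 N. Pads are 16 mm wide; open, the fingers measure 119 mm over their backs; the gripper's body (75 mm by 177 mm) begins 78 mm behind the grasp point.
Start: joints at [-1.419, 0.087, 1.371, -0, 1.684, -0.103], TCP at [0.139, -0.532, 0.206] pointing down, gripper open.
Joint ranges: [-3.1, 3.1], [-0.76, 2.03], [0.27, 2.55], [-1.08, 4.22], [0.17, 2.65], [-2.57, 2.57]. Speed limits (rad/s): [2.79, 2.79, 3.14, 3.14, 3.14, 3.14].

### API

Orientations are given as [roll, pitch, yaw] about the fixed x, y, z axes, in that order (R = Rz(yaw) Ry(pitch) Rx(roll)).
In Python, from bench import readout, imaging, robot gives the robot as it stands.
- The arm moves only by the tool carry_out, never from a script. Its argument "motion" is text: rows parted by semicolons, each of 7 numbers parted by spaces: the shift along the tool's x, y, z each as a share of 200 mm, from -1 to 1, then the turn, a rotation vector about the tool's x, y, z each as a share of 120 degrees, from -1 to 1, then the opening, from 0 (shut) to 1 (fully open). A call has 1 to 12 rows; each row shifts and turns the commanded pose from where the row before left it, along the tool's axes as they then stand; what a row does not reach is not made up. A row lasts 1/8 s, in which the tool goes at most 62.5 mm and 10.7 degrees, less where a joint would pass 70% of its speed; a pose out of reach is approached as far as the arm can. A call with a number of a shift or a turn outside -1 to 1 is refused whole. A call with a gripper value outside its range is refused whole. The fingers move at their own pace and stop on an object; the grip force is fixed at half the most. Time passes only in rows, so rows that do not move let the fingers close. It gives the time, the measured TCP pose, the force, the opening and the grip force at its end, in the units of the state.
- readout.get_obs(): the state, without advancing time (a new reading comes with each control period).
- imaging.snapshot(name): name is "side" or "top" or "wrist"; returns a dict with "pixels" (480x640x3 uint8, red, green, blue), "fx", "fy", "cx", "cy" (pixels), "R" (3x3) and "t" (3): a world point X has camera coordinates R X + t. Camera axes: x right, y down, z forward; pixel columns grow to the right and rows downward; lengths in m; the calibration is good to about 2 mm. A picture is of the moment at which its call begins. There is no depth.
- robot.close_job(): hands the job in; it is judged then, once.
The state is a dict: "time": time; "joint_positions": joint angles; "qvel": joint speeds; "joint_torque": joint torques, N m; "tool_pos": TCP position; "ee_rot": TCP orientation; "wrist_force": force on the tool from outside, world axes, zero at the start; "wrist_torque": the same for the moment, N m; "width": finger opening in m; "finger_force": force on a finger pad.
Only numpy, scipy, OpenCV 4.12 (cv2) and the standard library are available. Lean on these libraries where they do the work, as an engineer would, in place of code of your own. Each camera call takes 0.05 s, during which the arm holds its last target. There are 200 camera calls.

## Working session

There is one attempt and no reset: what is moved stays moved. The work goes in short steps, Python scripts to look and compute and a tool call to move; the robot and the scene stay as the last step left them, time stands still between calls to the robot, and variables do not carry over. Pictures are saved under pics/ and viewed, at most 17 in all, crops included, and the job is handed in when it is done.

Besides the shell and the picture viewer there is one more tool, called after "Request:" as a command line: name --argument value ..., lists and objects as JSON in quotes. carry_out: Moves the arm, as the interface text tells. Its arguments: {"type":"object","properties":{"motion":{"type":"string"}},"required":["motion"]}

```bash
ls; mkdir -p pics
cat > h.py <<'E'
import numpy as np, cv2
from bench import readout, imaging, robot
def snap(n,f=None):
    s=imaging.snapshot(n)
    if f: cv2.imwrite('pics/'+f,cv2.cvtColor(s['pixels'],cv2.COLOR_RGB2BGR))
    return s
def ray(s,u,v):
    R=np.array(s['R']);t=np.array(s['t']);c=-R.T@t
    d=R.T@np.array([(u-s['cx'])/s['fx'],(v-s['cy'])/s['fy'],1]);return c,d
def onz(s,u,v,z):
    c,d=ray(s,u,v);return c+d*(z-c[2])/d[2]
def tri(rs):
    A=0;b=0
    for c,d in rs:
        d=d/np.linalg.norm(d);P=np.eye(3)-np.outer(d,d);A=A+P;b=b+P@c
    x=np.linalg.solve(A,b);return x
def proj(s,X):
    p=np.array(s['R'])@np.array(X)+np.array(s['t']);return np.array([s['fx']*p[0]/p[2]+s['cx'],s['fy']*p[1]/p[2]+s['cy']])
E
python3 - <<'E'
from h import *
import pickle
d={}
for n in('top','side','wrist'):
    s=snap(n,n+'0.png');d[n]=s
    print(n,s['fx'],s['cx'],s['cy'],(-np.array(s['R']).T@np.array(s['t'])).round(3),np.array(s['R']).round(2).tolist())
pickle.dump(d,open('s0.pkl','wb'))
o=readout.get_obs();print(o['tool_pos'],o['ee_rot'],o['width'],o['time'],robot.hold_point_z)
E
```

```text
pics
top 515.3123660064718 317.43226780046353 240.47634246147896 [0.321 0.011 0.988] [[0.0, -1.0, 0.02], [-0.99, -0.0, -0.16], [0.16, -0.02, -0.99]]
side 586.5512674105839 317.9312357337275 238.56298126208824 [0.064 0.762 0.718] [[-0.88, -0.48, 0.02], [-0.31, 0.53, -0.79], [0.37, -0.7, -0.62]]
wrist 432.156373293349 317.481878570076 239.5885071390374 [ 0.203 -0.515  0.385] [[0.25, -0.97, -0.0], [-0.94, -0.25, 0.24], [-0.23, -0.06, -0.97]]
[ 0.13855267 -0.53184976  0.20458559] [-3.13994745e+00 -1.39859686e-04  2.54811984e-01] 0.09376999567326241 0.15 0.0188
```

View pics/top0.png

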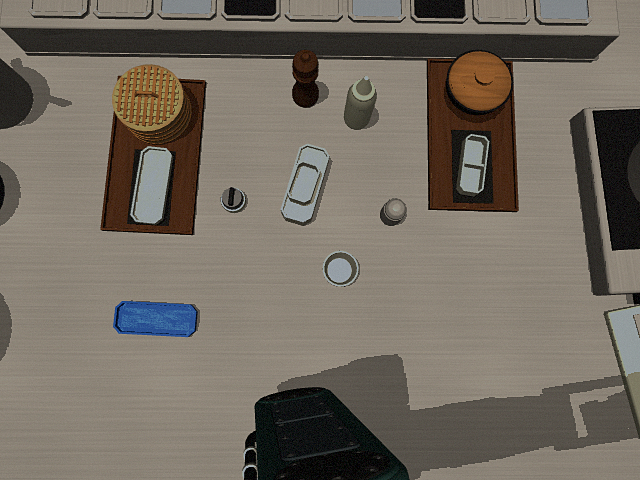

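View pics/side0.png

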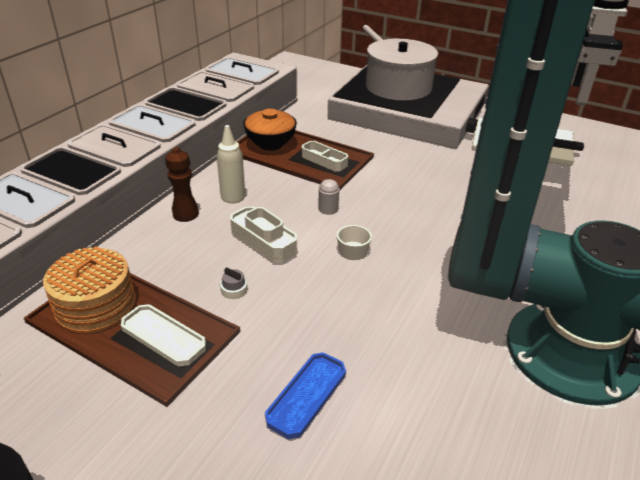

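Run:
```python
from h import *
import pickle
d=pickle.load(open('s0.pkl','rb'));t=d['top'];s=d['side']
P={'trayS':[(120,79,.012),(207,80,.012),(194,234,.012),(101,230,.012)],'trayN':[(428,60,.012),(513,62,.012),(518,211,.012),(428,209,.012)],
'relish':[(151,186,.024)],'two':[(474,165,.036)],'pile':[(306,185,.042)],'one':[(304,184,.064)],'ram':[(341,268,.04)],'salt':[(395,208,.07)],'timer':[(233,199,.03)],'blue':[(156,318,.02)],'bottle':[(363,95,.15)],'steamer':[(149,98,.1)]}
for k,v in P.items():
    print(k,[onz(t,*p).round(3).tolist() for p in v])
# two-view heights: hand-picked centres
for k,a,b in [('relish',(151,186),(163,334)),('two',(474,165),(325,154)),('one',(304,184),(264,221)),('pile',(306,185),(263,230))]:
    print(k,tri([ray(t,*a),ray(s,*b)]).round(3))
```

```text
trayS [[0.803, 0.387, 0.012], [0.803, 0.213, 0.012], [0.489, 0.227, 0.012], [0.496, 0.404, 0.012]]
trayN [[0.852, -0.235, 0.012], [0.849, -0.41, 0.012], [0.537, -0.401, 0.012], [0.54, -0.225, 0.012]]
relish [[0.579, 0.31, 0.024]]
two [[0.622, -0.311, 0.036]]
pile [[0.579, 0.013, 0.042]]
one [[0.574, 0.017, 0.064]]
ram [[0.421, -0.052, 0.04]]
salt [[0.529, -0.15, 0.07]]
timer [[0.553, 0.152, 0.03]]
blue [[0.329, 0.289, 0.02]]
bottle [[0.71, -0.085, 0.15]]
steamer [[0.723, 0.298, 0.1]]
relish [0.581 0.312 0.018]
two [ 0.626 -0.315  0.024]
one [0.578 0.017 0.055]
pile [0.583 0.014 0.029]
```

View pics/wrist0.png

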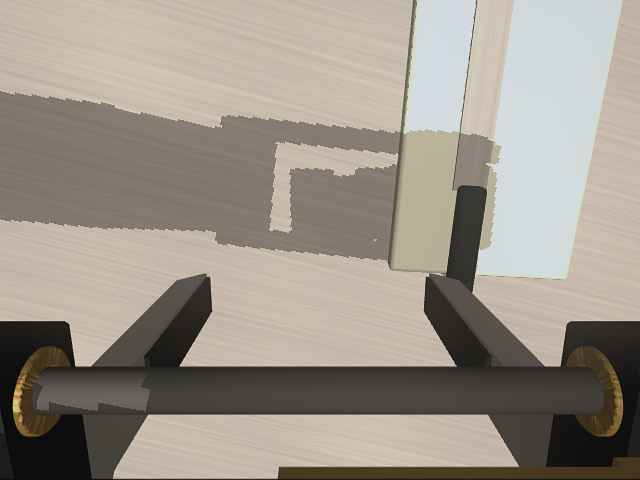

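Request:
carry_out --motion "0.236 -0.05 -0.0125 0 0 0 1;0.236 -0.05 -0.0125 0 0 0 1;0.236 -0.05 -0.0125 0 0 0 1;0.236 -0.05 -0.0125 0 0 0 1;0.236 -0.05 -0.0125 0 0 0 1;0.236 -0.05 -0.0125 0 0 0 1;0.236 -0.05 -0.0125 0 0 0 1;0.236 -0.05 -0.0125 0 0 0 1;0.236 -0.05 -0.0125 0 0 0 1;0.236 -0.05 -0.0125 0 0 0.068 1;0 0 0 0 0 0.068 1;0 0 0 0 0 0 1"

```text
time: 1.65
tool_pos: [0.5705, -0.316, 0.2296]
ee_rot: [-3.141, 0.001, -0.027]
wrist_force: [-0.2, 0.1, 0.5]
width: 0.0935
finger_force: 0.0
```

Run:
```python
from h import *
import pickle
s=snap('wrist','w1.png');pickle.dump((s,readout.get_obs()),open('w1.pkl','wb'))
```

```text
(no output)
```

View pics/w1.png

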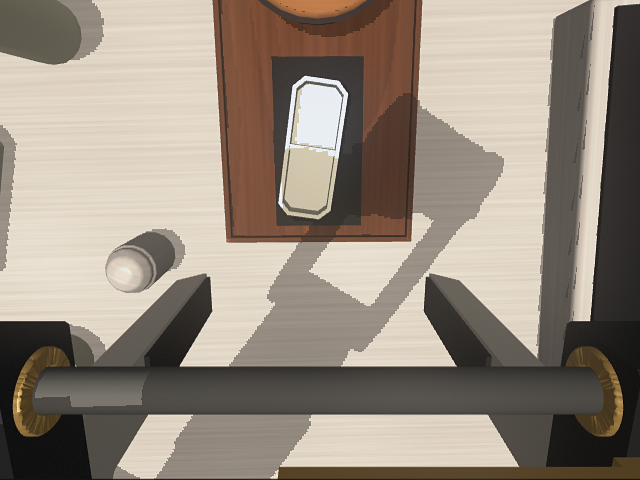

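```bash
cat >> h.py <<'E'
def rect(mask):
    mask=cv2.morphologyEx(mask.astype(np.uint8),cv2.MORPH_OPEN,np.ones((3,3)))
    cs,_=cv2.findContours(mask,cv2.RETR_EXTERNAL,cv2.CHAIN_APPROX_NONE)
    c=max(cs,key=cv2.contourArea);h=cv2.convexHull(c)
    return h.reshape(-1,2).astype(float),c
def onpl(s,pts,z): return np.array([onz(s,u,v,z)[:2] for u,v in pts])
def fit(s,pts,z):
    r=cv2.minAreaRect(onpl(s,pts,z).astype(np.float32));(c,(a,b),ang)=r
    if a<b: a,b=b,a;ang+=90
    ang=(ang+90)%180-90
    return np.array(c),a,b,np.radians(ang)
def masks(s,roi):
    x0,y0,x1,y1=roi;im=s['pixels'].astype(int);m=np.zeros(im.shape[:2],bool);m[y0:y1,x0:x1]=1
    mx=im.max(2);mn=im.min(2);sat=(mx-mn)/np.maximum(mx,1)
    return m&(mx<75)&(sat<.25), m&(mn>105)&(sat<.35)
E
cat > vn.py <<'E'
from h import *
import pickle,sys
s,o=pickle.load(open('w1.pkl','rb'))
roi=(255,45,385,232)
d,w=masks(s,roi)
hp,_=rect(d|w);hd,_=rect(w)
print('pad px',cv2.boundingRect(hp.astype(int)),'dish px',cv2.boundingRect(hd.astype(int)))
for z in(.004,.006,.008):print('pad',z,fit(s,hp,z))
for z in(.030,.036,.042):print('dish',z,fit(s,hd,z))
E
python3 vn.py
```

```text
pad px (272, 57, 91, 169) dish px (278, 76, 70, 143)
pad 0.004 (array([ 0.62751222, -0.31751892]), 0.1502942591905594, 0.08071242272853851, np.float64(-0.024788570268403046))
pad 0.006 (array([ 0.6275602 , -0.31752008]), 0.14955344796180725, 0.08031462877988815, np.float64(-0.024789236058675564))
pad 0.008 (array([ 0.62760818, -0.31752124]), 0.14881263673305511, 0.07991677522659302, np.float64(-0.024789236058675564))
dish 0.03 (array([ 0.62400579, -0.31218421]), 0.11827415227890015, 0.04697703197598457, np.float64(-0.16937611322265803))
dish 0.036 (array([ 0.62421519, -0.31227231]), 0.11640544980764389, 0.046234771609306335, np.float64(-0.16937624638071253))
dish 0.042 (array([ 0.6244244 , -0.31236038]), 0.11453672498464584, 0.04549255222082138, np.float64(-0.16937611322265803))
```

Request:
carry_out --motion "0.089 -0.009 0.167 0 0 0 1;0.089 -0.009 0.167 0 0 0 1;0.089 -0.009 0.167 0 0 0.068 1;0 0 0 0 0 0 1;0 0 0 0 0 0 1"

```text
time: 2.33
tool_pos: [0.6234, -0.3135, 0.1318]
ee_rot: [3.141, -0.001, -0.171]
wrist_force: [-0.7, -0.7, 0.4]
width: 0.0939
finger_force: 0.0
```

Run:
```python
from h import *
import pickle
s=snap('wrist','w2.png');o=readout.get_obs();pickle.dump((s,o),open('w2.pkl','wb'));print(o['tool_pos'],o['ee_rot'])
s1,_=pickle.load(open('w1.pkl','rb'))
X=lambda x,y,z:proj(s,[x,y,z]).round()
print(X(.627,-.317,.006),X(.56,-.35,.006),X(.7,-.28,.006))
d1,w1=masks(s1,(255,45,385,232));h1,_=rect(w1)
d,w=masks(s,(215,60,425,365));h2,_=rect(w)
print(cv2.boundingRect(h2.astype(int)))
for z in(.03,.036,.042):print(fit(s,h2,z))
# rim corner ends triangulated: box corners on each
def ends(s,h,z):
    c,a,b,g=fit(s,h,z);u=np.array([np.cos(g),np.sin(g)])
    return [proj(s,[*(c+k*a/2*u),z]) for k in(-1,1)]
for p,q in zip(ends(s1,h1,.036),ends(s,h2,.036)): print(tri([ray(s1,*p),ray(s,*q)]).round(4))
```

```text
[ 0.6238126  -0.31375176  0.13292256] [ 3.14001797 -0.00318878 -0.17113649]
[321. 223.] [379. 302.] [250. 130.]
(279, 148, 73, 173)
(array([ 0.62264222, -0.31195894]), 0.11844569444656372, 0.04745323210954666, np.float64(-0.17177402346816537))
(array([ 0.62404835, -0.31222984]), 0.11592716723680496, 0.046444203704595566, np.float64(-0.17177428978427436))
(array([ 0.62545455, -0.31250072]), 0.11340855807065964, 0.04543522000312805, np.float64(-0.17177428978427436))
[ 0.5668 -0.3024  0.0357]
[ 0.6812 -0.3221  0.0388]
```

View pics/w2.png

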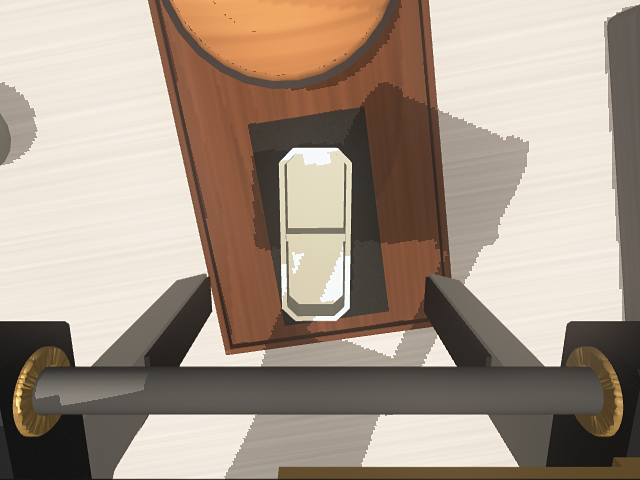

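Request:
carry_out --motion "0.002 -0.007 0.2 0 0 0 1;0 0 0.2 0 0 0 1;0 0 0.14 0 0 0 1;0 0 0.05 0 0 0 1;0 0 0 0 0 0 0.3;0 0 0 0 0 0 0.3;0 0 0 0 0 0 0.3;0 0 0 0 0 0 0.3"

```text
time: 3.38
tool_pos: [0.6249, -0.3117, 0.0134]
ee_rot: [3.141, -0.002, -0.172]
wrist_force: [0.6, -0.4, -0.6]
width: 0.0572
finger_force: 0.0
```

Request:
carry_out --motion "0 0 0 0 0 0 0.3;0 0 0 0 0 0 0.3;0 0 -0.1 0 0 0 0.3;0 0 -0.2 0 0 0 0.3;0 0 -0.2 0 0 0 0.3;0 0 0 0 0 0 0.3"

```text
time: 4.12
tool_pos: [0.627, -0.3129, 0.1188]
ee_rot: [3.138, -0.01, -0.172]
wrist_force: [0.0, 0.3, -1.1]
width: 0.0457
finger_force: 30.0
```

Request:
carry_out --motion "-0.213 -0.026 0 0 0 0 0.3;-0.213 -0.026 0 0 0 0 0.3;-0.213 -0.026 0 0 0 0 0.3;-0.213 -0.026 0.1 0 0 0 0.3;-0.213 -0.026 0.15 0 0 0 0.3;0 0 0.15 0 0 0 0.3;0 0 0.05 0 0 0 0.3;0 0 0 0 0 0 0.3;0 0 0 0 0 0 0.3"

```text
time: 5.25
tool_pos: [0.4202, -0.25, 0.0234]
ee_rot: [3.14, -0.002, -0.172]
wrist_force: [0.6, 0.7, -1.0]
width: 0.0459
finger_force: 30.0
```

Request:
carry_out --motion "0 0 0.05 0 0 0 0.3;0 0 0.02 0 0 0 0.3;0 0 0.007 0 0 0 0.3;0 0 0 0 0 0 0.3;0 0 0 0 0 0 0.3"

```text
time: 5.88
tool_pos: [0.4191, -0.2494, 0.007]
ee_rot: [3.141, -0.0, -0.173]
wrist_force: [-0.2, -0.5, -0.5]
width: 0.0458
finger_force: 30.0
```

Request:
carry_out --motion "0 0 0.002 0 0 0 1;0 0 0 0 0 0 1;0 0 0 0 0 0 1;0 0 -0.1 0 0 0 1;0 0 -0.25 0 0 0 1;0 0 -0.25 0 0 0 1;0.045 -0.232 -0.25 0 0 0 1;0.045 -0.232 -0.25 0 0 0 1;0.045 -0.232 0 0 0 0 1;0.045 -0.232 0 0 0 0 1;0.045 -0.232 0 0 0 0 1;0.045 -0.232 0 0 0 0 1"

```text
time: 7.38
tool_pos: [0.5173, 0.0091, 0.2175]
ee_rot: [3.141, -0.001, -0.173]
wrist_force: [0.6, -0.7, 0.8]
width: 0.0937
finger_force: 0.0
```

Request:
carry_out --motion "0 0 0 0 0 0 1;0 0 0 0 0 0 1"

```text
time: 7.62
tool_pos: [0.5167, 0.0073, 0.2172]
ee_rot: [3.141, 0.0, -0.172]
wrist_force: [-0.5, -1.0, 0.7]
width: 0.0939
finger_force: 0.0
```

Run:
```python
from h import *
import pickle
s=snap('wrist','w3.png');o=readout.get_obs();pickle.dump((s,o),open('w3.pkl','wb'));print(o['tool_pos'],o['ee_rot'])
```

```text
[0.51661169 0.0067833  0.21728953] [ 3.14086651e+00  6.69370000e-05 -1.73385200e-01]
```

View pics/w3.png

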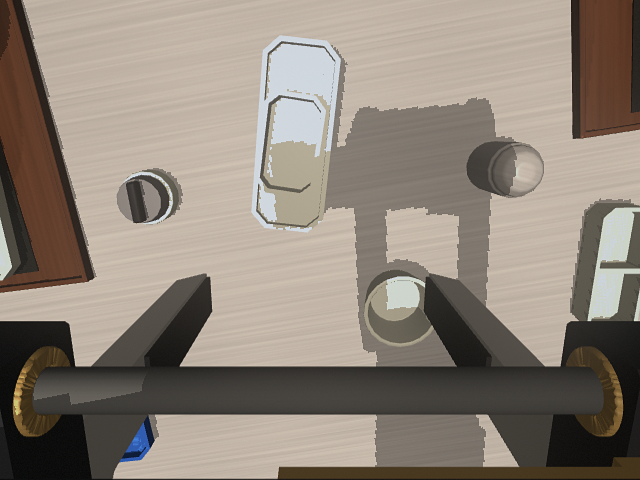

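Request:
carry_out --motion "0.14 -0.02 0.15 0 0 0 1;0.14 -0.02 0.15 0 0 0 1;0 0 0 0 0 0 1;0 0 0 0 0 0 1"

```text
time: 8.18
tool_pos: [0.5731, 0.0049, 0.1582]
ee_rot: [3.141, -0.001, -0.174]
wrist_force: [-0.2, 1.1, 0.5]
width: 0.0941
finger_force: 0.0
```

Run:
```python
from h import *
import pickle
s=snap('wrist');o=readout.get_obs();pickle.dump((s,o),open('w4.pkl','wb'));print(o['tool_pos'],o['ee_rot'])
cv2.imwrite('pics/w4c.png',cv2.resize(cv2.cvtColor(s['pixels'][60:360,200:440],cv2.COLOR_RGB2BGR),None,fx=2,fy=2,interpolation=cv2.INTER_NEAREST))
```

```text
[0.5733987  0.00509648 0.15905736] [ 3.14157830e+00 -2.21009651e-03 -1.73689894e-01]
```

View pics/w4c.png

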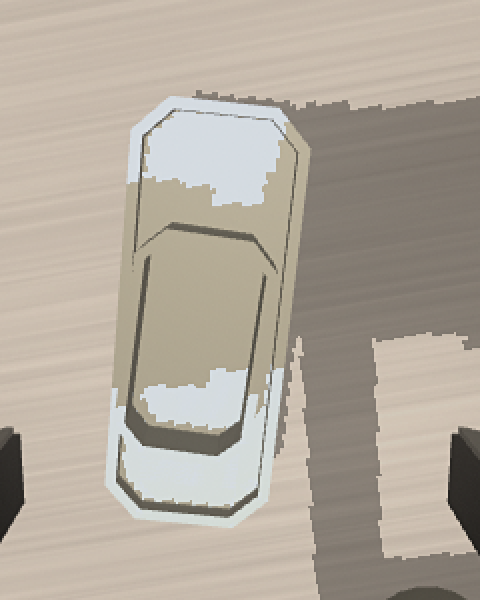

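Run:
```python
from h import *
import pickle
s,_=pickle.load(open('w4.pkl','rb'));s3,_=pickle.load(open('w3.pkl','rb'))
C=lambda u,v:(200+u/2,60+v/2)
P=lambda u,v,z:onz(s,*C(u,v),z)[:2]
pc=[(172,97),(280,107),(310,150),(268,500),(232,527),(140,517),(106,485),(131,130)]
for z in(.038,.042,.046): print('pile',z,fit(s,[C(*p) for p in pc],z))
for z in(.058,.064):
    L=[P(*p,z) for p in[(149,257),(127,418)]];R=[P(*p,z) for p in[(265,275),(239,428)]]
    far=P(212,236,z);near=P(185,453,z);a=lambda q:np.arctan2(*(q[0]-q[1])[::-1])
    print(z,'yawL',a(L),'yawR',a(R),'mid',(far-near),np.arctan2(*(far-near)[::-1]),np.linalg.norm(far-near),'lat mid',(sum(L)+sum(R))/4,'width',np.linalg.norm(sum(L)-sum(R))/2,far,near)
p3=[(283,36),(329,42),(341,57),(318,222),(309,230),(262,224),(252,211),(264,47)]
print('pile3',fit(s3,p3,.042))
print('pile far z',tri([ray(s3,306,39),ray(s,*C(226,102))]),'near',tri([ray(s3,286,227),ray(s,*C(186,522))]))
cv2.imwrite('pics/w3c.png',cv2.resize(cv2.cvtColor(s3['pixels'][20:240,240:360],cv2.COLOR_RGB2BGR),None,fx=2.7,fy=2.7,interpolation=cv2.INTER_NEAREST))
```

```text
pile 0.038 (array([0.58115131, 0.014749  ]), 0.152432382106781, 0.06066000834107399, np.float64(-0.27526872448638867))
pile 0.042 (array([0.58191544, 0.01446416]), 0.15040354430675507, 0.05985264107584953, np.float64(-0.2752685913283342))
pile 0.046 (array([0.58267969, 0.01417935]), 0.14837467670440674, 0.05904528498649597, np.float64(-0.2752685913283342))
0.058 yawL -0.33310455358483315 yawR -0.3338440062244007 mid [ 0.07123584 -0.0224261 ] -0.304992308328787 0.07468249604342916 lat mid [0.57810315 0.01747763] width 0.038170102220806156 [0.61301162 0.00529956] [0.54177577 0.02772565]
0.064 yawL -0.3331045535848328 yawR -0.33384400622440075 mid [ 0.06971227 -0.02194645] -0.3049923083287865 0.0730852077610126 lat mid [0.57939634 0.01696161] width 0.037353730778420434 [0.6135582 0.005044 ] [0.54384592 0.02699045]
pile3 (array([0.58330685, 0.0154141 ]), 0.14742985367774963, 0.05931542441248894, np.float64(-0.30287704971696766))
pile far z [ 0.65412977 -0.00719417  0.03694042] near [0.51412918 0.03326275 0.05217723]
```

View pics/w3c.png

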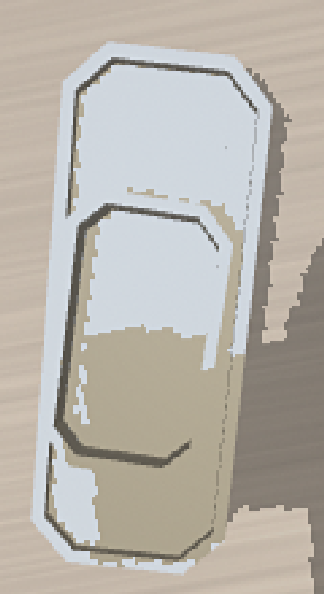

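Run:
```python
from h import *
import pickle
s,_=pickle.load(open('w4.pkl','rb'));s3,_=pickle.load(open('w3.pkl','rb'))
C=lambda u,v:(200+u/2,60+v/2);D=lambda u,v:(240+u/2.7,20+v/2.7)
print(tri([ray(s3,*D(121,461)),ray(s,*C(185,453))]).round(4))
L=[onz(s3,*D(*p),.064)[:2] for p in[(76,230),(55,425)]];print(np.arctan2(*(L[0]-L[1])[::-1]))
p=[(105,42),(235,58),(272,102),(228,540),(184,573),(76,560),(33,520),(64,82)]
print(fit(s3,[D(*q) for q in p],.042))
print('pile far/near z',tri([ray(s3,*D(170,50)),ray(s,*C(226,102))]),tri([ray(s3,*D(130,567)),ray(s,*C(186,522))]))
```

```text
[0.5451 0.027  0.0677]
-0.3113275734955885
(array([0.58149457, 0.01365174]), 0.14995087683200836, 0.0605725422501564, np.float64(-0.2778133749079594))
pile far/near z [ 0.65399513 -0.00606348  0.04092726] [0.50914458 0.0340076  0.04089761]
```

Request:
carry_out --motion "0.008 -0.062 0.15 0 0 0.072 1;0 0 0.15 0 0 0 1;0 0 0.1 0 0 0 1;0 0 0 0 0 0 1;0 0 0 0 0 0 1"

```text
time: 8.85
tool_pos: [0.5781, 0.0176, 0.0797]
ee_rot: [-3.141, -0.004, -0.323]
wrist_force: [1.4, -0.7, -0.2]
width: 0.0939
finger_force: 0.0
```

Request:
carry_out --motion "-0.003 0.002 0.1 0 0 0 1;0 0 0.066 0 0 0 1;0 0 0 0 0 0 0.3;0 0 0 0 0 0 0.3;0 0 0 0 0 0 0.3;0 0 0 0 0 0 0.3;0 0 0 0 0 0 0.3;0 0 0 0 0 0 0.3;0 0 0 0 0 0 0.3"

```text
time: 9.98
tool_pos: [0.5766, 0.0178, 0.0444]
ee_rot: [-3.141, -0.0, -0.323]
wrist_force: [0.1, 1.0, 0.7]
width: 0.0459
finger_force: 30.0
```

Request:
carry_out --motion "0 0 -0.08 0 0 0 0.3;0 0 -0.2 0 0 0 0.3;0 0 -0.2 0 0 0 0.3;0 0 -0.1 0 0 0 0.3;0.11 0.216 0 0 0 0 0.3;0.11 0.216 0 0 0 0 0.3;0.11 0.216 0 0 0 0 0.3;0.11 0.216 0 0 0 0 0.3;0.11 0.216 0 0 0 0 0.3;0.11 0.216 0 0 0 0 0.3;0.11 0.216 0 0 0 -0.071 0.3;0 0 0 0 0 -0.071 0.3"

```text
time: 11.48
tool_pos: [0.6255, -0.3222, 0.1594]
ee_rot: [3.141, 0.001, -0.026]
wrist_force: [-0.2, -0.5, -2.3]
width: 0.0454
finger_force: 30.0
```

Request:
carry_out --motion "0 0 0.2 0 0 0 0.3;0 0 0.1 0 0 0 0.3;0 0 0 0 0 0 0.3;0 0 0 0 0 0 0.3"

```text
time: 11.98
tool_pos: [0.627, -0.3181, 0.1016]
ee_rot: [3.14, -0.002, -0.026]
wrist_force: [0.4, -0.1, -2.0]
width: 0.0457
finger_force: 30.0
```

Run:
```python
from h import *
import pickle
s=snap('wrist','w5.png');o=readout.get_obs();pickle.dump((s,o),open('w5.pkl','wb'));print(o['tool_pos'],o['ee_rot'])
```

```text
[ 0.62730621 -0.31829559  0.10226293] [ 3.13986792e+00 -2.76745795e-03 -2.55266008e-02]
```

View pics/w5.png

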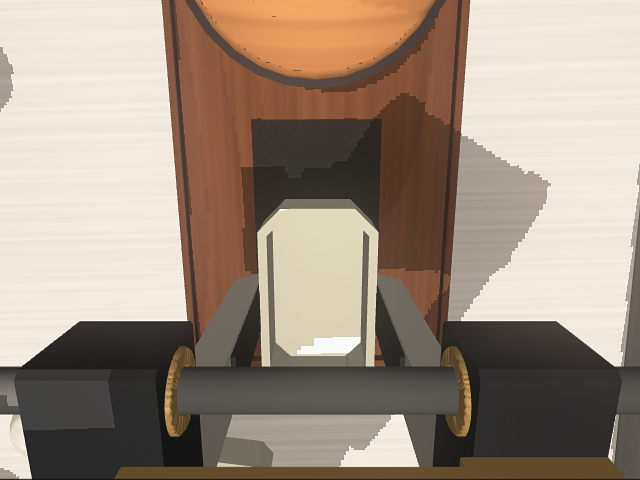

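Run:
```python
from h import *
import pickle
s,o=pickle.load(open('w5.pkl','rb'));print(o['tool_pos'])
for z in(.1195,.1215,.1235):
    f=onz(s,318,209,z);n=onz(s,318,357,z);l=onz(s,258,236,z);r=onz(s,378,236,z);print(z,f[:2],n[:2],np.linalg.norm(f-n),l,r,(l-r)[1])
    print('rim line',onz(s,269,232,z)[:2],onz(s,367,232,z)[:2])
```

```text
[ 0.62730621 -0.31829559  0.10226293]
0.1195 [ 0.66596061 -0.31912343] [ 0.60399582 -0.3175359 ] 0.06198512198801852 [ 0.6560252  -0.29569893  0.1195    ] [ 0.65481396 -0.3420149   0.1195    ] 0.04631596372097918
rim line [ 0.65749452 -0.30002602] [ 0.65650794 -0.33776647]
0.1215 [ 0.66629669 -0.31912756] [ 0.60509449 -0.31755957] 0.06122227533232531 [ 0.65648355 -0.29599135  0.1215    ] [ 0.65528721 -0.3417373   0.1215    ] 0.04574595632409795
rim line [ 0.65793479 -0.30026518] [ 0.65696035 -0.33754117]
0.1235 [ 0.66663276 -0.31913169] [ 0.60619316 -0.31758324] 0.06045942867663222 [ 0.65694189 -0.29628376  0.1235    ] [ 0.65576046 -0.34145971  0.1235    ] 0.045175948927216714
rim line [ 0.65837505 -0.30050434] [ 0.65741275 -0.33731586]
```

Request:
carry_out --motion "-0.002 -0.006 0.15 0 0 0 0.3;0 0 0.15 0 0 0 0.3;0 0 0.08 0 0 0 0.3;0 0 0 0 0 0 0.3;0 0 0 0 0 0 0.3"

```text
time: 12.65
tool_pos: [0.6271, -0.3174, 0.0262]
ee_rot: [3.14, -0.003, -0.026]
wrist_force: [0.3, 0.0, -1.3]
width: 0.0453
finger_force: 30.0
```

Request:
carry_out --motion "0 0 0.03 0 0 0 0.3;0 0 0.012 0 0 0 0.3;0 0 0 0 0 0 0.3;0 0 0 0 0 0 0.3"

```text
time: 13.15
tool_pos: [0.6263, -0.317, 0.0163]
ee_rot: [3.141, -0.001, -0.026]
wrist_force: [0.4, -0.0, 1.2]
width: 0.046
finger_force: 30.0
```

Request:
carry_out --motion "0 0 0.002 0 0 0 1;0 0 0 0 0 0 1;0 0 0 0 0 0 1;0 0 -0.1 0 0 0 1;0 0 -0.25 0 0 0 1;0 0 -0.25 0 0 0 1;0 0 -0.25 0 0 0 1;0 0 -0.15 0 0 0 1;0 0 0 0 0 0 1"

```text
time: 14.28
tool_pos: [0.6275, -0.3176, 0.2214]
ee_rot: [3.137, -0.009, -0.026]
wrist_force: [1.1, -0.7, -0.6]
width: 0.0942
finger_force: 0.0
```

Request:
carry_out --motion "-0.046 -0.26 0 0 0 0 1;-0.046 -0.26 0 0 0 0 1;-0.046 -0.26 0 0 0 0 1;-0.046 -0.26 0 0 0 0 1;-0.046 -0.26 0 0 0 0 1;-0.046 -0.26 0 0 0 0 1;-0.046 -0.26 0 0 0 0 1;-0.046 -0.26 0 0 0 0 1;-0.046 -0.26 0 0 0 0 1;-0.046 -0.26 0 0 0 0 1;-0.046 -0.26 0 0 0 0 1;-0.046 -0.26 0 0 0 0 1"

```text
time: 15.78
tool_pos: [0.5305, 0.3111, 0.2132]
ee_rot: [3.14, 0.003, -0.026]
wrist_force: [0.2, 0.0, 0.2]
width: 0.0943
finger_force: 0.0
```

Request:
carry_out --motion "0 0 0 0 0 0 1;0 0 0 0 0 0 1;0 0 0 0 0 0 1"

```text
time: 16.15
tool_pos: [0.532, 0.3084, 0.2148]
ee_rot: [3.141, 0.001, -0.028]
wrist_force: [0.1, -1.5, 0.4]
width: 0.0938
finger_force: 0.0
```

Run:
```python
from h import *
import pickle
s=snap('wrist','w6.png');o=readout.get_obs();pickle.dump((s,o),open('w6.pkl','wb'));print(o['tool_pos'],o['ee_rot'])
pickle.dump(snap('top','top1.png'),open('t1.pkl','wb'))
```

```text
[0.53214201 0.30839253 0.21504693] [ 3.14101451e+00  2.82469851e-04 -2.79595622e-02]
```

View pics/w6.png

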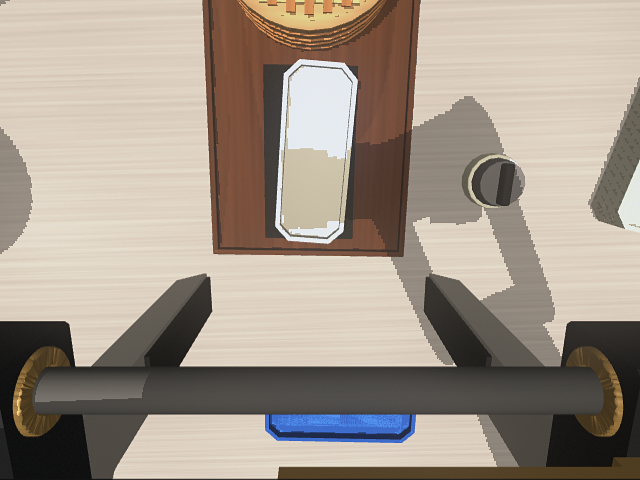

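Run:
```python
from h import *
import pickle
s,o=pickle.load(open('w6.pkl','rb'))
d,w=masks(s,(258,50,372,248));h,_=rect(w)
print(cv2.boundingRect(h.astype(int)))
for z in(.018,.024,.03):print(fit(s,h,z))
print('padside L',onz(s,264.5,66,.006),onz(s,265.5,236,.006),'TL/TR',onz(s,264.5,65.5,.006),onz(s,357.5,66,.006))
```

```text
(275, 59, 83, 185)
(array([0.58076429, 0.30972978]), 0.1532583385705948, 0.06127842888236046, np.float64(-0.10691925986395621))
(array([0.58104938, 0.30968392]), 0.15081913769245148, 0.06030315160751343, np.float64(-0.10691859407368369))
(array([0.58133435, 0.30963808]), 0.14837989211082458, 0.059327833354473114, np.float64(-0.10691859407368369))
padside L [0.65565426 0.34962774 0.006     ] [0.5084631  0.35713064 0.006     ] TL/TR [0.65604913 0.34960513 0.006     ] [0.65345765 0.27118963 0.006     ]
```

Request:
carry_out --motion "0.122 -0.007 0.21 0 0 0.038 1;0.122 -0.006 0.21 0 0 0 1;0 0 0 0 0 0 1;0 0 0 0 0 0 1"

```text
time: 16.75
tool_pos: [0.5809, 0.309, 0.1329]
ee_rot: [-3.141, -0.001, -0.106]
wrist_force: [-0.1, 0.1, 0.4]
width: 0.094
finger_force: 0.0
```

Run:
```python
from h import *
import pickle
s=snap('wrist','w7.png');o=readout.get_obs();pickle.dump((s,o),open('w7.pkl','wb'));print(o['tool_pos'],o['ee_rot'])
s1,_=pickle.load(open('w6.pkl','rb'))
d1,w1=masks(s1,(258,50,372,248));h1,_=rect(w1)
b=[proj(s,[x,y,.006]) for x,y in((.5,.33),(.66,.275),(.49,.27))];print(np.round(b))
d,w=masks(s,(255,70,385,363));h2,_=rect(w);print(cv2.boundingRect(h2.astype(int)))
def ends(s,h,z):
    c,a,b,g=fit(s,h,z);u=np.array([np.cos(g),np.sin(g)]);return [proj(s,[*(c+k*a/2*u),z]) for k in(-1,1)]
for z in(.018,.024,.03):print(fit(s,h2,z))
for p,q in zip(ends(s1,h1,.024),ends(s,h2,.024)): print(tri([ray(s1,*p),ray(s,*q)]).round(4))
```

```text
[0.58122977 0.30948471 0.13406236] [-3.13964768 -0.00314715 -0.10576545]
[[302. 333.]
 [355. 111.]
 [380. 338.]]
(271, 121, 92, 215)
(array([0.57957572, 0.30996913]), 0.15337933599948883, 0.061979688704013824, np.float64(-0.10464638503162808))
(array([0.58094347, 0.30980447]), 0.150261789560318, 0.06071991100907326, np.float64(-0.10464611871551908))
(array([0.58231115, 0.30963981]), 0.14714433252811432, 0.05946013331413269, np.float64(-0.10464625187357358))
[0.5059 0.3177 0.0233]
[0.6556 0.3018 0.0272]
```

Request:
carry_out --motion "0 0 0.2 0 0 0 1;0 0 0.2 0 0 0 1;0 0 0.14 0 0 0 1;0 0 0.05 0 0 0 1;0 0 0 0 0 0 0.3;0 0 0 0 0 0 0.3;0 0 0 0 0 0 0.3;0 0 0 0 0 0 0.3;0 0 0 0 0 0 0.3;0 0 0 0 0 0 0.3"

```text
time: 18.05
tool_pos: [0.5812, 0.3096, 0.0145]
ee_rot: [-3.141, -0.002, -0.105]
wrist_force: [-0.8, -1.0, 5.2]
width: 0.0598
finger_force: 30.0
```

Run:
```python
from h import *
o=readout.get_obs();print(o['tool_pos'],o['ee_rot'],o['width'])
```

```text
[0.58122284 0.30956602 0.01446901] [-3.14072892e+00 -1.60257891e-03 -1.05440923e-01] 0.059845990510989065
```

Request:
carry_out --motion "0 0 -0.08 0 0 0 0.3;0 0 -0.2 0 0 0 0.3;0 0 -0.25 0 0 0 0.3;-0.14 0.206 -0.07 0 0 0 0.3;-0.14 0.206 0 0 0 0 0.3;-0.14 0.206 0 0 0 0 0.3;-0.14 0.206 0 0 0 0 0.3;-0.14 0.206 0.1 0 0 0 0.3;0 0 0.2 0 0 0 0.3;0 0 0.2 0 0 0 0.3;0 0 0.05 0 0 0 0.3;0 0 0 0 0 0 0.3"

```text
time: 19.55
tool_pos: [0.4195, 0.1191, 0.0233]
ee_rot: [3.141, 0.001, -0.105]
wrist_force: [-0.7, 0.6, -2.0]
width: 0.0597
finger_force: 30.0
```

Request:
carry_out --motion "0 0 0 0 0 0 0.3;0 0 0 0 0 0 0.3"

```text
time: 19.8
tool_pos: [0.421, 0.1195, 0.0249]
ee_rot: [-3.141, -0.003, -0.105]
wrist_force: [-0.4, -0.1, -2.2]
width: 0.0594
finger_force: 30.0
```

Request:
carry_out --motion "0 0 0.05 0 0 0 0.3;0 0 0.02 0 0 0 0.3;0 0 0.01 0 0 0 0.3;0 0 0 0 0 0 0.3;0 0 0 0 0 0 0.3"

```text
time: 20.42
tool_pos: [0.4192, 0.1191, 0.0083]
ee_rot: [3.141, 0.001, -0.105]
wrist_force: [-4.3, -0.4, 7.5]
width: 0.0594
finger_force: 30.0
```

Request:
carry_out --motion "0 0 0 0 0 0 1;0 0 0 0 0 0 1;0 0 0 0 0 0 1;0 0 -0.1 0 0 0 1;0 0 -0.25 0 0 0 1;0.024 0.229 -0.25 0 0 0 1;0.024 0.229 0 0 0 0 1;0.024 0.229 0 0 0 0 1;0.024 0.229 0 0 0 0 1;0.024 0.229 0 0 0 0 1;0.024 0.229 0 0 0 0 1;0.024 0.229 0 0 0 0.032 1"

```text
time: 21.92
tool_pos: [0.4192, -0.2011, 0.1232]
ee_rot: [3.142, -0.0, -0.175]
wrist_force: [0.6, -0.1, 0.5]
width: 0.0941
finger_force: 0.0
```

Request:
carry_out --motion "0.024 0.229 0 0 0 0 1;0 0 0 0 0 0 1;0 0 0 0 0 0 1;0 0 0 0 0 0 1"

```text
time: 22.42
tool_pos: [0.4164, -0.2442, 0.1232]
ee_rot: [-3.141, 0.0, -0.171]
wrist_force: [-1.1, 0.2, -0.7]
width: 0.0941
finger_force: 0.0
```

Run:
```python
from h import *
import pickle
s=snap('wrist','w8.png');o=readout.get_obs();pickle.dump((s,o),open('w8.pkl','wb'));print(o['tool_pos'],o['ee_rot'])
s=snap('top','top2.png');pickle.dump(s,open('t2.pkl','wb'))
```

```text
[ 0.41641764 -0.24427539  0.12333445] [-3.14146820e+00 -8.44477907e-05 -1.70707608e-01]
```

View pics/w8.png

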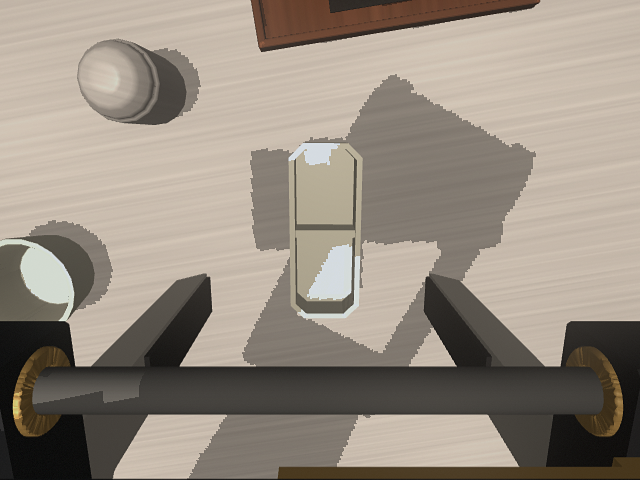

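View pics/top2.png

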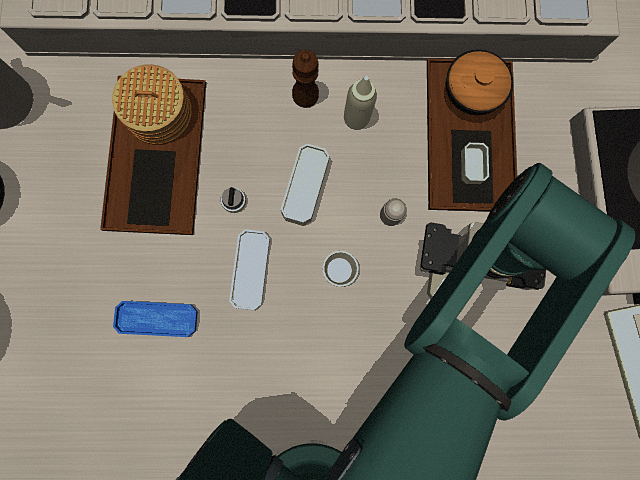

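Run:
```python
from h import *
import pickle
s,o=pickle.load(open('w8.pkl','rb'))
p=[(304,143),(347,144),(362,160),(358,307),(347,318),(302,316),(291,306),(289,158)]
print('two',o['tool_pos'][:2],fit(s,p,.03))
t=pickle.load(open('t2.pkl','rb'))
d,w=masks(t,(445,125,498,208));h,_=rect(d|w);hd,_=rect(w);print('N pad',fit(t,h,.006),'dish',fit(t,hd,.036))
d,w=masks(t,(120,145,182,229));h,_=rect(d);print('S pad top',fit(t,h,.006))
d,w=masks(pickle.load(open('s0.pkl','rb'))['top'],(445,125,498,208));h,_=rect(d|w);print('old N pad',fit(t,h,.006))
```

```text
two [ 0.41641764 -0.24427539] (array([ 0.41866714, -0.24958301]), 0.11631173640489578, 0.04549151659011841, np.float64(-0.1744471714123324))
N pad (array([ 0.63395268, -0.32371348]), 0.07439178228378296, 0.053264688700437546, np.float64(0.008816210656085075)) dish (array([ 0.62429935, -0.31066656]), 0.06412796676158905, 0.03646324947476387, np.float64(0.008499895258056864))
S pad top (array([0.62508339, 0.29619986]), 0.019424032419919968, 0.007654903922230005, np.float64(-0.8508667190538934))
old N pad (array([ 0.60126019, -0.30579576]), 0.059711240231990814, 0.04772429168224335, np.float64(-0.04886740810629998))
```

Request:
carry_out --motion "0.016 0.024 0.2 0 0 0 1;0 0 0.2 0 0 0 1;0 0 0.13 0 0 0 1;0 0 0.045 0 0 0 1;0 0 0 0 0 0 0.3;0 0 0 0 0 0 0.3;0 0 0 0 0 0 0.3;0 0 0 0 0 0 0.3;0 0 0 0 0 0 0.3;0 0 0 0 0 0 0.3"

```text
time: 23.78
tool_pos: [0.4187, -0.2507, 0.0086]
ee_rot: [-3.141, -0.0, -0.173]
wrist_force: [1.0, 1.0, 1.0]
width: 0.0456
finger_force: 30.0
```

Run:
```python
from h import *
o=readout.get_obs();print(o['tool_pos'],o['ee_rot'],o['width'],o['wrist_force'])
```

```text
[ 0.41873944 -0.25069676  0.00859537] [-3.14149424e+00 -4.32792852e-04 -1.72603730e-01] 0.04564305435574334 [0.9833307  1.03593452 0.99769946]
```

Run:
```python
from h import *
import pickle
t=pickle.load(open('t2.pkl','rb'));im=t['pixels'].astype(int)
print(im[190,152],im[190,120],im[190,460],im[190,440],im[165,475])
def m(roi):
    x0,y0,x1,y1=roi;k=np.zeros(im.shape[:2],bool);k[y0:y1,x0:x1]=1
    return k&(im[...,0]-im[...,2]<18)
for n,r in(('S',(120,145,190,229)),('N',(440,125,502,207))):
    h,_=rect(m(r));print(n,cv2.boundingRect(h.astype(int)),fit(t,h,.006))
k=m((440,125,502,207))&(im.min(2)>100);h,_=rect(k);print('dish',cv2.boundingRect(h.astype(int)),fit(t,h,.036))
s,_=pickle.load(open('w6.pkl','rb'));w=s['pixels'].astype(int)
k=np.zeros(w.shape[:2],bool);k[55:245,255:370]=1;k&=(w.max(2)<75)&(w[...,0]-w[...,2]<18)
vs=range(75,230,5);L=np.array([onz(s,np.where(k[v])[0].min()-.5,v,.006)[:2] for v in vs])
vr=range(75,120,3);Rr=np.array([onz(s,np.where(k[v])[0].max()+.5,v,.006)[:2] for v in vr])
fl=np.polyfit(L[:,0],L[:,1],1);print('L',fl,'y at .58',np.polyval(fl,.58));print('R x,y',Rr[[0,7,14]],'w',np.polyval(fl,Rr[:,0]).mean()-Rr[:,1].mean())
us=[*range(268,280,2)];T=np.array([onz(s,u,np.where(k[:,u])[0].min()-.5,.006)[:2] for u in us]);B=np.array([onz(s,u,np.where(k[:,u])[0].max()+.5,.006)[:2] for u in us[:3]]);print('T',T.mean(0),'B',B.mean(0))
```

```text
[31 23 18] [78 41 19] [39 37 34] [75 39 14] [172 177 167]
S (127, 149, 48, 77) (array([0.58287519, 0.31492814]), 0.14976869523525238, 0.07995381206274033, np.float64(-0.043501404825899315))
N (451, 130, 42, 73) (array([ 0.62993819, -0.31636426]), 0.14972762763500214, 0.07988082617521286, np.float64(-0.01978156110294507))
dish (465, 148, 20, 33) (array([ 0.62429935, -0.31066656]), 0.06412796676158905, 0.03646324947476387, np.float64(0.008499895258056864))
L [-0.04637892  0.38124662] y at .58 0.35434684718171006
R x,y [[0.64630366 0.27123362]
 [0.6293492  0.2713379 ]
 [0.61206699 0.2731771 ]] w 0.058688443990748074
T [0.65663769 0.34239751] B [0.50787076 0.35299782]
```

Request:
carry_out --motion "0 0 -0.08 0 0 0 0.3;0 0 -0.2 0 0 0 0.3;0 0 -0.25 0 0 0 0.3;0.026 -0.243 -0.2 0 0 0 0.3;0.026 -0.243 0 0 0 0 0.3;0.026 -0.243 0 0 0 0 0.3;0.026 -0.243 0 0 0 0 0.3;0.026 -0.243 0 0 0 0 0.3;0.026 -0.243 0 0 0 0 0.3;0.026 -0.243 0 0 0 0 0.3;0.026 -0.243 0 0 0 0 0.3;0.026 -0.243 0 0 0 0 0.3"

```text
time: 25.28
tool_pos: [0.5399, 0.1732, 0.1547]
ee_rot: [3.141, -0.001, -0.172]
wrist_force: [1.8, -1.1, -1.4]
width: 0.0459
finger_force: 30.0
```

Request:
carry_out --motion "0.026 -0.243 0 0 0 0 0.3;0.026 -0.243 0 0 0 0 0.3;0.026 -0.243 0 0 0 -0.06 0.3;0 0 0.2 0 0 0 0.3;0 0 0.2 0 0 0 0.3;0 0 0 0 0 0 0.3;0 0 0 0 0 0 0.3;0 0 0 0 0 0 0.3"

```text
time: 26.28
tool_pos: [0.5817, 0.3131, 0.0772]
ee_rot: [-3.139, -0.005, -0.047]
wrist_force: [-0.6, -1.1, -1.2]
width: 0.0458
finger_force: 30.0
```

Run:
```python
from h import *
import pickle
s=snap('wrist','w9.png');o=readout.get_obs();pickle.dump((s,o),open('w9.pkl','wb'));print(o['tool_pos'],o['ee_rot'])
```

```text
[0.58146301 0.3130452  0.07685758] [-3.13958194 -0.00432288 -0.04711743]
```

View pics/w9.png

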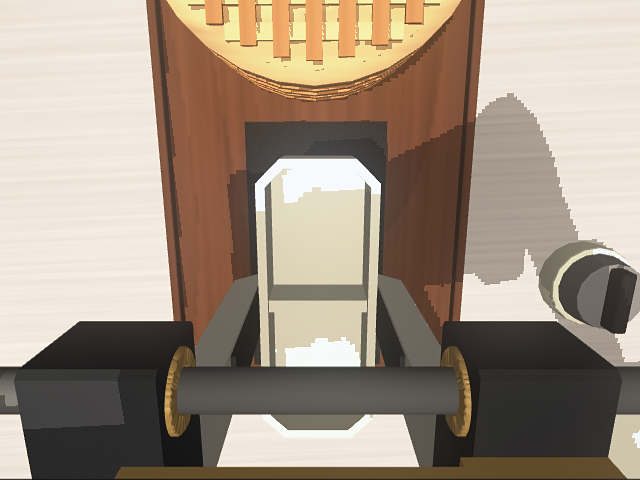

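Run:
```python
from h import *
import pickle
s,o=pickle.load(open('w9.pkl','rb'))
f=onz(s,317,158,.0983);n=onz(s,318,437,.0983);l=onz(s,256,188,.0983);r=onz(s,380,188,.0983)
a=onz(s,246,122,.006);b=onz(s,387,122,.006)
print(f,n,np.linalg.norm(f-n),(f+n)/2,(l+r)/2,(l-r)[1]);print(a,b,(a+b)/2,(a-b)[1])
g=-.046;print('pad c',(a+b)[:2]/2-.075*np.array([np.cos(g),np.sin(g)]))
```

```text
[0.63972506 0.31063087 0.0983    ] [0.52302185 0.31577747 0.0983    ] 0.1168166365807996 [0.58137345 0.31320417 0.0983    ] [0.62883789 0.31078893 0.0983    ] 0.045672752157366436
[0.65714246 0.35009076 0.006     ] [0.6533756  0.27089258 0.006     ] [0.65525903 0.31049167 0.006     ] 0.07919817848202182
pad c [0.58033837 0.31394045]
```

Request:
carry_out --motion "-0.005 -0.005 0.15 0 0 0 0.3;0 0 0.12 0 0 0 0.3;0 0 0 0 0 0 0.3;0 0 0 0 0 0 0.3"

```text
time: 26.82
tool_pos: [0.5802, 0.3141, 0.0218]
ee_rot: [-3.14, -0.003, -0.047]
wrist_force: [0.5, 0.1, -0.7]
width: 0.0456
finger_force: 30.0
```

Request:
carry_out --motion "0 0 0.022 0 0 0 0.3;0 0 0.012 0 0 0 0.3;0 0 0 0 0 0 0.3;0 0 0 0 0 0 0.3"

```text
time: 27.32
tool_pos: [0.5798, 0.314, 0.0146]
ee_rot: [-3.141, -0.002, -0.047]
wrist_force: [-0.1, -0.3, 5.9]
width: 0.0456
finger_force: 30.0
```

Request:
carry_out --motion "0 0 0 0 0 0 1;0 0 0 0 0 0 1;0 0 0 0 0 0 1;0 0 -0.1 0 0 0 1;0 0 -0.25 0 0 0 1;-0.1 0 -0.25 0 0 0 1;-0.15 0 -0.25 0 0 0 1;0 0 -0.15 0 0 0 1;0 0 0 0 0 0 1;0 0 0 0 0 0 1"

```text
time: 28.58
tool_pos: [0.5288, 0.3157, 0.2119]
ee_rot: [3.141, 0.001, -0.047]
wrist_force: [-1.2, -0.7, 0.7]
width: 0.0941
finger_force: 0.0
```

Run:
```python
from h import *
import pickle
s=snap('wrist','w10.png');o=readout.get_obs();pickle.dump((s,o),open('w10.pkl','wb'));print(o['tool_pos'],o['ee_rot'])
d,w=masks(s,(255,45,375,245));hp,_=rect(d|w);hd,_=rect(w)
print(cv2.boundingRect(hp.astype(int)),fit(s,hp,.006));print(cv2.boundingRect(hd.astype(int)),fit(s,hd,.036))
```

```text
[0.52849789 0.31551317 0.21078694] [ 3.13970775  0.00324112 -0.04713789]
(269, 60, 95, 175) (array([0.58074933, 0.3142235 ]), 0.14931416511535645, 0.08018754422664642, np.float64(-0.04376199513856357))
(287, 78, 60, 147) (array([0.57969916, 0.31411558]), 0.11579602211713791, 0.04631475731730461, np.float64(-0.04696511213965637))
```

Request:
carry_out --motion "-0.1 0.2 0 0 0 0 1;-0.1 0.2 -0 0 0 0 1;-0.1 0.2 0 0 0 0 1;-0.1 0.2 0.1 0 0 0 1;-0.1 0.2 0.15 0 0 0.028 1;0 0 0.15 0 0 0 1;0 0 0 0 0 0 1;0 0 0 0 0 0 1"

```text
time: 29.62
tool_pos: [0.4201, 0.1211, 0.1331]
ee_rot: [3.141, 0.001, -0.105]
wrist_force: [0.1, -0.1, -0.0]
width: 0.0942
finger_force: 0.0
```

Run:
```python
from h import *
import pickle
s=snap('wrist','w11.png');o=readout.get_obs();pickle.dump((s,o),open('w11.pkl','wb'));print(o['tool_pos'],o['ee_rot'])
cv2.imwrite('pics/w11c.png',cv2.resize(cv2.cvtColor(s['pixels'][80:380,210:450],cv2.COLOR_RGB2BGR),None,fx=2,fy=2,interpolation=cv2.INTER_NEAREST))
```

```text
[0.42060326 0.12125768 0.1337806 ] [-3.14144049e+00 -8.39782231e-04 -1.04923626e-01]
```

View pics/w11c.png

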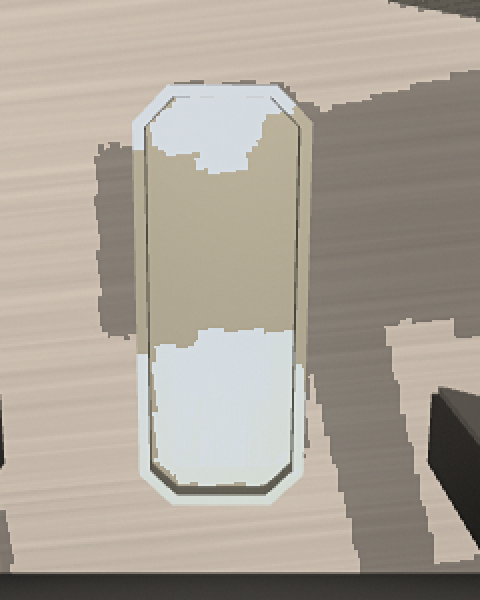

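Run:
```python
from h import *
import pickle
s,o=pickle.load(open('w11.pkl','rb'))
p=[(170,85),(278,85),(313,124),(303,475),(270,504),(177,504),(139,473),(133,123)]
print(fit(s,[(210+u/2,80+v/2) for u,v in p],.018))
```

```text
(array([0.41887316, 0.11885083]), 0.15019342303276062, 0.06031934171915054, np.float64(-0.10784337676221371))
```

Request:
carry_out --motion "-0.006 0.012 0.2 0 0 0 1;0 0 0.2 0 0 0 1;0 0 0.17 0 0 0 1;0 0 0.052 0 0 0 1;0 0 0 0 0 0 0.3;0 0 0 0 0 0 0.3;0 0 0 0 0 0 0.3;0 0 0 0 0 0 0.3;0 0 0 0 0 0 0.3"

```text
time: 30.8
tool_pos: [0.4192, 0.1188, 0.0097]
ee_rot: [-3.141, -0.002, -0.105]
wrist_force: [-0.4, 0.5, 3.7]
width: 0.0595
finger_force: 30.0
```

Run:
```python
from h import *
o=readout.get_obs();print(o['tool_pos'],o['ee_rot'],o['width'],o['wrist_force'])
```

```text
[0.41922907 0.11879624 0.00968225] [-3.14103202e+00 -1.95778030e-03 -1.05498466e-01] 0.05951080701970309 [-0.41274699  0.54609187  3.67821941]
```

Request:
carry_out --motion "0 0 -0.08 0 0 0 0.3;0 0 -0.2 0 0 0 0.3;0 0 -0.25 0 0 0 0.3;0.173 0.087 -0.05 0 0 0 0.3;0.173 0.087 0 0 0 0 0.3;0.173 0.087 0 0 0 0 0.3;0.173 0.087 0 0 0 0 0.3;0.173 0.087 0 0 0 0.041 0.3;0 0 0 0 0 0.041 0.3;0 0 0.15 0 0 0 0.3;0 0 0 0 0 0 0.3;0 0 0 0 0 0 0.3"

```text
time: 32.3
tool_pos: [0.5813, 0.014, 0.0953]
ee_rot: [3.141, -0.0, -0.277]
wrist_force: [1.0, 0.6, -1.5]
width: 0.0593
finger_force: 30.0
```

Run:
```python
from h import *
import pickle
s=snap('wrist','w12.png');o=readout.get_obs();pickle.dump((s,o),open('w12.pkl','wb'));print(o['tool_pos'],o['ee_rot'])
for k in('side','top'):pickle.dump(snap(k,k+'3.png'),open(k+'3.pkl','wb'))
```

```text
[0.5817744  0.0139646  0.09595811] [-3.14135412e+00 -1.60610733e-03 -2.77014050e-01]
```

View pics/w12.png

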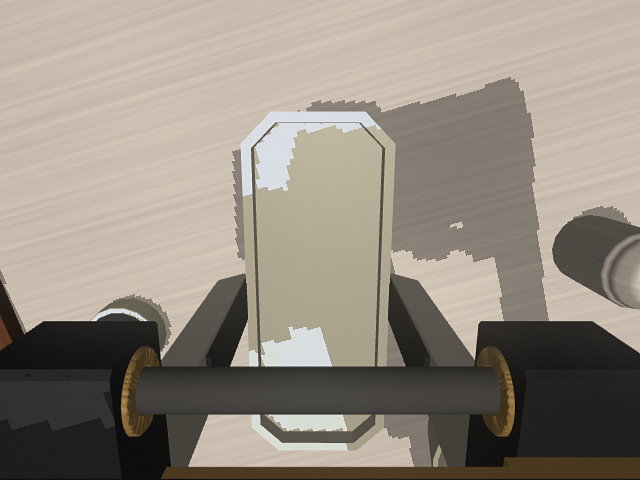

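Run:
```python
from h import *
import pickle
s,o=pickle.load(open('w12.pkl','rb'));z=.104
p=[(272,112),(366,112),(396,147),(385,422),(354,450),(275,450),(250,424),(241,148)]
print(o['tool_pos'],fit(s,p,z))
```

```text
[0.5817744  0.0139646  0.09595811] (array([0.58089352, 0.01385225]), 0.15044528245925903, 0.061517082154750824, np.float64(-0.2775887372700112))
```

Request:
carry_out --motion "0.003 0 0.1 0 0 0 0.3;0 0 0.09 0 0 0 0.3;0 0 0 0 0 0 0.3;0 0 0 0 0 0 0.3"

```text
time: 32.95
tool_pos: [0.5822, 0.0138, 0.0571]
ee_rot: [-3.141, -0.001, -0.277]
wrist_force: [0.5, 0.5, -1.6]
width: 0.0598
finger_force: 30.0
```

Request:
carry_out --motion "0 0 0.02 0 0 0 0.3;0 0 0.015 0 0 0 0.3;0 0 0.012 0 0 0 0.3;0 0 0 0 0 0 0.3;0 0 0 0 0 0 0.3"

```text
time: 33.58
tool_pos: [0.5819, 0.0138, 0.0473]
ee_rot: [3.142, -0.0, -0.277]
wrist_force: [-0.2, 1.3, -1.8]
width: 0.0593
finger_force: 30.0
```

Request:
carry_out --motion "0 0 0.005 0 0 0 0.3;0 0 0.003 0 0 0 0.3;0 0 0 0 0 0 0.3;0 0 0 0 0 0 0.3"

```text
time: 34.08
tool_pos: [0.5819, 0.0137, 0.0458]
ee_rot: [3.142, -0.0, -0.277]
wrist_force: [-0.3, -0.8, -0.9]
width: 0.0596
finger_force: 30.0
```

Request:
carry_out --motion "0 0 0.004 0 0 0 0.3;0 0 0.003 0 0 0 0.3;0 0 0 0 0 0 0.3"

```text
time: 34.45
tool_pos: [0.5819, 0.0137, 0.0457]
ee_rot: [-3.142, -0.001, -0.277]
wrist_force: [-4.5, 0.2, 4.8]
width: 0.0597
finger_force: 30.0
```

Request:
carry_out --motion "0 0 0 0 0 0 1;0 0 0 0 0 0 1;0 0 0 0 0 0 1;0 0 -0.1 0 0 0 1;0 0 -0.25 0 0 0 1;-0.1 0 -0.25 0 0 0 1;-0.15 0 -0.25 0 0 0 1;0 0 0 0 0 0 1;0 0 0 0 0 0 1"

```text
time: 35.58
tool_pos: [0.5337, 0.0274, 0.2136]
ee_rot: [3.141, 0.0, -0.277]
wrist_force: [-0.3, -0.5, -0.6]
width: 0.0938
finger_force: 0.0
```

Run:
```python
from h import *
import pickle
s=snap('wrist','w13.png');o=readout.get_obs();pickle.dump((s,o),open('w13.pkl','wb'));print(o['tool_pos'],o['ee_rot'])
a=s['pixels'][0:300,200:420]
cv2.imwrite('pics/w13c.png',cv2.resize(cv2.cvtColor(a,cv2.COLOR_RGB2BGR),None,fx=2,fy=2,interpolation=cv2.INTER_NEAREST))
```

```text
[0.53332446 0.02737473 0.21241261] [ 3.14080730e+00  2.61223851e-03 -2.77254817e-01]
```

View pics/w13c.png

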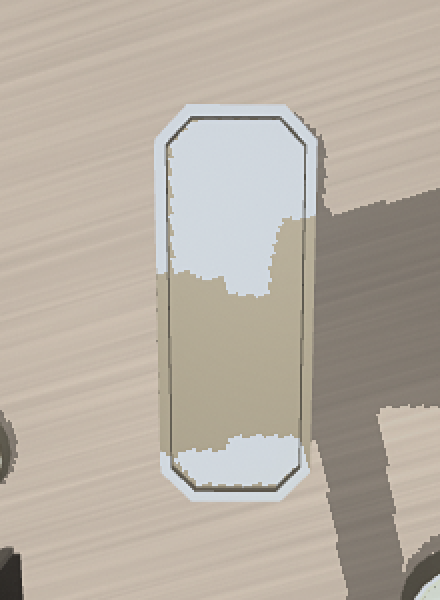

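Request:
carry_out --motion "0.133 0.235 0 0 0 -0.04 1;0.116 0.245 0 0 0 -0.04 1;0.095 0.25 0 0 0 -0.04 1;0.075 0.255 0 0 0 0 1;0.075 0.255 0 0 0 0 1;0.075 0.255 0 0 0 0 1;0.03 0.11 0 0 0 0 1;0 0 0 0 0 0 1;0 0 0 0 0 0 1"

```text
time: 36.75
tool_pos: [0.6194, -0.3046, 0.2124]
ee_rot: [-3.14, 0.003, -0.025]
wrist_force: [0.4, 0.3, 0.9]
width: 0.0941
finger_force: 0.0
```

Run:
```python
from h import *
import pickle
s=snap('wrist','w14.png');o=readout.get_obs();pickle.dump((s,o),open('w14.pkl','wb'));print(o['tool_pos'],o['ee_rot'])
c=[proj(s,[.6276+a,-.3175+b,.006]) for a in(-.085,.085) for b in(-.045,.045)];c=np.array(c).astype(int);print(c.tolist())
x0,y0=np.maximum(c.min(0)-5,0);x1,y1=c.max(0)+5
d,w=masks(s,(x0,y0,x1,y1));hp,_=rect(d|w);hd,_=rect(w)
print(cv2.boundingRect(hp.astype(int)),fit(s,hp,.006));print(cv2.boundingRect(hd.astype(int)),fit(s,hd,.036))
```

```text
[ 0.61957827 -0.30425908  0.21330276] [-3.14033377e+00  1.55204792e-03 -2.46377727e-02]
[[381, 287], [286, 290], [383, 99], [277, 102]]
(287, 121, 92, 159) (array([ 0.62447596, -0.3174493 ]), 0.14356201887130737, 0.0795353576540947, np.float64(-0.021810357221367434))
(305, 159, 57, 91) (array([ 0.62790066, -0.31683913]), 0.07570425420999527, 0.046365294605493546, np.float64(-0.025509487975487494))
```

Run:
```python
from h import *
print(robot.close_job())
```

```text
the job is handed in; nothing more can be done
None
```

I handed the job in at about 37 s: the one-well dish is on the noodle tray's pad and the two-well dish on the steamer tray's pad (each measured about 1 mm off centre), the relish plate seated at nested height on the pile with its corners matched, and I kept the arm clear of the salt shaker and ramekin.

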